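# Set the back fence of a soap cutter on its two stop screws and bring the soap up to it

## Robot

A 6-joint arm with a two-finger parallel gripper is mounted at the origin on the work surface. World frame = base frame: x ahead of the robot, y to its left, z up, the work surface at z = 0. Lengths are in mm, angles in rad, forces in N, time in s.
With the tool pointing down it reaches from about 325 to 900 mm from the base axis. Payload 6.1 kg.
Tool frame: the origin (TCP) lies midway between the tips of the shut fingers; the grasp point (between the pads) lies 19 mm behind it; z points along the fingers, y is the direction in which the jaws open and shut (so a half turn about z gives the same grasp; the last joint's range is limited). The gripper opens to 85 mm and grips with 20 to 120 N. Pads are 22 mm wide; open, the fingers measure 114 mm over their backs; the gripper's body (76 mm by 85 mm) begins 54 mm behind the grasp point. The pads swing forward as they close: fully open they stand 13 mm farther back than shut.
Start: joints at [-1.238, 0.22, 1.526, -0, 1.395, -0.126], TCP at [276.787, -560.361, 210] pointing down, gripper open.
Joint ranges: [-2.98, 2.98], [-0.91, 2.08], [0.09, 2.57], [-1.24, 4.39], [0.2, 2.65], [-2.68, 2.68]. Speed limits (rad/s): [2.57, 2.57, 3.01, 3.14, 3.14, 3.14].

## Interface

Orientations are given as a unit quaternion [x, y, z, w].
In Python, from rig import readout, camera, camera_model, env, boxes_of, trace gives the robot as it stands.
- The arm moves only by the tool apply_moves, never from a script. Its argument "motion" is a list of rows, each an object of numbers: "gripper": the finger opening in mm, from 0 to 85.4; "dx", "dy", "dz": the shift along the tool's x, y, z in mm; "ax", "ay", "az": the turn, a rotation vector about the tool's x, y, z in degrees. A call has exactly 5 rows; each row is the pose to reach, as a shift and turn from the pose measured when the call began, along the tool's axes at that moment; what a row does not reach only later rows make up. A row lasts 1/12 s, in which the tool goes at most 41.7 mm and 7.16 degrees, less where a joint would pass 70% of its speed; a pose out of reach is approached as far as the arm can. A call with a gripper value outside its range is refused whole. The fingers move at their own pace and stop on an object; "force" is the grip in N (left out, the last holds). Time passes only in rows, so rows that repeat a pose let the fingers close, or fill a call up. It gives the time, the measured TCP pose, the force and the opening at its end, in the units of the state.
- readout.get_obs(): the state, without advancing time (a new reading comes with each control period).
- camera(name): name is "scene" or "top"; returns the picture (384x512x3 uint8, red, green, blue); there is no depth.
- camera_model(name): a dict with "mtx" (3x3 intrinsics, pixels), "distortion" ([k1, k2, p1, p2, k3] as OpenCV has them; the pictures are not rectified), "view" (4x4, takes a point from world to camera coordinates). Camera axes: x right, y up, looking along -z (the intrinsics and any distortion apply to the point x, -y, -z); pixel columns grow to the right and rows downward; lengths in mm; the calibration is good to about 2 mm. A picture is of the moment at which its call begins. camera_model takes no time and is no camera call.
- env.hand_in(): hands the job in, once; it reports no verdict.
Trained networks look in the newest picture that a camera, given by its name, has taken for a name from the list of things; names that differ only in an ending like _2 or _b are one class to them, and where a whole thing is asked for, a point or a joint stands for the part that bears it (a point fixed in the world has none). Each returns a list of dicts, best first, with "conf" (0 to 1); they miss things now and then, are a little off and sometimes report something else, mostly with a low value. They report only what shows in the picture. A call takes as long as a camera call. They do not tell look-alikes from the thing itself.
- boxes_of(label, camera): "xy" ([column, row] in pixels, amid what is visible of it).
- trace(label, camera): "pixels" (384x512 bool, what is visible of it) and "xy" ([column, row] in pixels, amid what is visible of it).
The state is a dict: "time": time; "qpos": joint angles; "joint_vel": joint speeds; "joint_efforts": joint torques, N m; "position": TCP position; "tcp_rot": TCP orientation; "ft_force": force on the tool from outside, world axes, zero at the start; "wrist_torque": the same for the moment, N m; "gripper_width": opening from 0.0 (shut) to 1.0 (fully open).
Only numpy, scipy, OpenCV 4.12 (cv2) and the standard library are available. Lean on these libraries where they do the work, as an engineer would, in place of code of your own. Each camera call takes 0.05 s, during which the arm holds its last target. There are 200 camera calls.

## Task

Set up the soap cutter for the next log: slide the aluminium straightedge back until it bears on the tips of both stop screws at once, and only then slide the soap log back until its long side lies flush against the straightedge, which must still be touching both screws. Push gently, as leaning hard on the screws spoils their setting and dents the soap, and do not disturb the round soaps on the board beside it.

Things in the scene. Friction and masses are not known exactly. Their poses are not given: they have to be found in the camera images.
- cutter: soap slab cutter, fixed to the bench: white bed 340 (its x) by 440 mm (its y), surface 30 mm above the bench. Origin on the bench under the bed's middle; x points to the rear, y left, z up. A dark stop bar (20 x 410 mm, 26 mm high, front face 30 mm behind the screw tips) lies across its rear and carries the two stop screws. A wire bow is swung up and back over the left end (beyond y = 205 mm), out of the way
- stop_left (a point): rough place of the left stop screw's tip: a fixed point of the cutter at its x = 99, y = +120 mm, 12 mm above the bed. The 10 mm screw has a rounded steel tip pointing forward (cutter -x). The stop bar was clamped by hand for today's width, up to 20 mm ahead of or behind this point and up to 0.03 rad askew (tip then up to 24 mm off), and this is not measured: find it by touch
- stop_right (a point): the same for the right stop screw, on the same stop bar: cutter x = 99, y = -120 mm; its real tip lies up to 24 mm ahead of or behind this point
- straightedge: the cutter's loose back fence: aluminium bar 40 (x) by 300 (y) by 20 mm high, about 0.45 kg, lying on the bed between soap log and stops. Origin under its middle, on the bed; x points to the rear. Its rear face (x = +20 mm) touches the screw tips, its front face (x = -20 mm) takes the soap. A round knob stands on its middle. Sliding it takes 1 to 3 N
- knob (a point): middle of the straightedge's black round knob, 43 mm above the bar's underside; the knob is 26 mm in diameter and 30 mm tall, standing 8 mm clear of the bar's top on a thinner stem
- soap_log: cream soap log, 60 mm (x) by 190 mm (y) by 50 mm high, about 0.6 kg, lying on the front part of the bed. Origin under its middle, on the bed; x points to the rear. Its rear face is x = +30 mm. Sliding it on the bed takes 1 to 4 N. A small tan offcut lies apart from it at the bed's front right corner
- round_soap1: finished round soap, 60 mm diameter, 28 mm high, on the curing board to the right of the cutter (origin under its middle); not to be disturbed
- round_soap2: another, like round_soap1
- round_soap3: another, like round_soap1
- round_soap4: another, like round_soap1
Mind the look-alikes: they are no part of the job. Of the things shaped like the soap_log, the cream one is meant.

How it is judged (in metres and radians):
On the way:
1. the straightedge bears on both stop screws at once (more than 0.5 N on each) while the soap log is still at least 10 mm clear of it (contact force between straightedge and stop_bar_c0 above 0.5 N and contact force between straightedge and stop_bar_c1 above 0.5 N and x of soap_log in the frame of straightedge below -0.06 m), for 0.2 s.
At the end, for the whole second after the job is handed in: Both lie flat and at rest: the straightedge's rear face is within 1.5 mm of both screw tips; the soap log's rear face is against the straightedge's front face (within 2 mm, parallel within 0.02 rad, its middle within 55 mm of the straightedge's middle) (x of each of stop_bar_c0, stop_bar_c1 in the frame of straightedge below 0.0265 m and x of soap_log in the frame of straightedge between -0.052 and -0.048 m and y of soap_log in the frame of straightedge between -0.055 and 0.055 m and angle between the y axis of soap_log and the y axis of straightedge, either way round below 0.02 rad and angle between each of soap_log, straightedge's own z axis and vertical below 0.03 rad and linear speed of each of soap_log, straightedge below 0.01 m/s); the robot touches nothing.
It fails at once if the straightedge presses a stop screw with more than 10 N (contact force between straightedge and stop_bar_c0 above 10 N or contact force between straightedge and stop_bar_c1 above 10 N).
It fails at once if the soap log is pressed on the straightedge with more than 15 N (contact force between soap_log and straightedge above 15 N).
It fails at once if a round soap is moved more than 15 mm (distance of any of round_soap1, round_soap2, round_soap3, round_soap4 from where it was at the start of the episode above 0.015 m).
It also fails if it takes over 54 s, if anything falls off the work surface, if the arm or the gripper's body presses on something with over 40 N, if the wrist force passes 120 N, or if a joint passes its speed limit or range.

## Working session

There is one attempt and no reset: what is moved stays moved. The work goes in short steps, Python scripts to look and compute and a tool call to move; the robot and the scene stay as the last step left them, time stands still between calls to the robot, and variables do not carry over. Pictures are saved under pics/ and viewed, about 8 in all and at most 12, crops included, and the job is handed in when it is done.

Besides the shell and the picture viewer there is one more tool, called as name([rows], argument=value, ...), one row to a line, values as JSON. apply_moves: Moves the arm, as the interface text tells. Its arguments: {"type":"object","properties":{"motion":{"type":"array"},"force":{"type":"number"}},"required":["motion"]}

```bash
ls; mkdir -p pics
cat > h.py <<'E'
import numpy as np, cv2
from rig import readout, camera, camera_model, env, boxes_of, trace
def ray(cam, px):
    m=camera_model(cam); V=np.array(m["view"],float)
    u=cv2.undistortPoints(np.array(px,float).reshape(-1,1,2),np.array(m["mtx"],float),np.array(m["distortion"],float)).reshape(-1,2)
    d=np.c_[u[:,0],-u[:,1],-np.ones(len(u))]@V[:3,:3]
    return -V[:3,:3].T@V[:3,3], d
def onz(cam,px,z):
    o,d=ray(cam,px); return o+d*((z-o[2])/d[:,2])[:,None]
def proj(cam,P):
    m=camera_model(cam); V=np.array(m["view"],float); P=np.atleast_2d(P)
    c=P@V[:3,:3].T+V[:3,3]; c=c*[1,-1,-1]
    return cv2.projectPoints(c.reshape(-1,1,3),np.zeros(3),np.zeros(3),np.array(m["mtx"],float),np.array(m["distortion"],float))[0].reshape(-1,2)
def save(n,img,s=1.5): cv2.imwrite(n,cv2.resize(img[:,:,::-1],None,fx=s,fy=s,interpolation=cv2.INTER_CUBIC))
E
python3 - <<'E'
from h import *
a=camera("top");b=camera("scene");save("pics/top.png",a);save("pics/scene.png",b)
for c in("top","scene"):
    o,_=ray(c,[[256,192]]);print(c,o)
    for l in("soap_log","straightedge","knob","cutter"):
        for t in trace(l,c)[:3]:
            m=t["pixels"].astype(np.uint8); k=max(cv2.findContours(m,0,2)[0],key=cv2.contourArea)
            print(c,l,round(t["conf"],2),np.round(t["xy"]),m.sum(),np.round(cv2.boxPoints(cv2.minAreaRect(k))).tolist())
print({k:np.round(v,3).tolist() for k,v in readout.get_obs().items()})
E
```

```text
pics
top [ 286.1209379   -69.14105121 1563.93012359]
top soap_log 0.77 [243. 210.] 1113 [[213.0, 213.0], [215.0, 193.0], [273.0, 201.0], [270.0, 221.0]]
top soap_log 0.69 [118. 202.] 1097 [[92.0, 217.0], [129.0, 176.0], [144.0, 190.0], [107.0, 231.0]]
top straightedge 0.81 [244. 170.] 1191 [[198.0, 176.0], [200.0, 161.0], [290.0, 169.0], [289.0, 185.0]]
top knob 0.89 [246. 174.] 1180 [[198.0, 175.0], [199.0, 161.0], [289.0, 169.0], [288.0, 183.0]]
top cutter 0.8 [233. 180.] 11356 [[-1.0, 192.0], [16.0, 92.0], [319.0, 143.0], [302.0, 243.0]]
scene [1383.94184505  285.77937178  793.22572683]
scene soap_log 0.79 [414. 232.] 1283 [[383.0, 226.0], [443.0, 207.0], [447.0, 220.0], [387.0, 238.0]]
scene soap_log 0.66 [270. 187.] 1406 [[239.0, 188.0], [247.0, 165.0], [307.0, 186.0], [300.0, 209.0]]
scene straightedge 0.86 [262. 216.] 1513 [[210.0, 205.0], [218.0, 184.0], [315.0, 217.0], [308.0, 238.0]]
scene knob 0.59 [260. 213.] 1608 [[210.0, 206.0], [217.0, 184.0], [315.0, 218.0], [308.0, 239.0]]
scene cutter 0.63 [299. 221.] 10253 [[159.0, 270.0], [173.0, 157.0], [512.0, 199.0], [498.0, 312.0]]
{'time': 0.5, 'qpos': [-1.238, 0.22, 1.527, 0.0, 1.395, -0.126], 'joint_vel': [-0.001, 0.0, 0.001, -0.001, -0.002, 0.0], 'joint_efforts': [-0.001, -49.632, -38.932, -0.0, 0.002, -0.0], 'position': [276.785, -560.342, 209.978], 'tcp_rot': [0.974, 0.227, 0.0, -0.0], 'ft_force': [0.11, -0.996, -0.928], 'wrist_torque': [-0.014, -0.049, -0.014], 'gripper_width': 0.995}
```

View pics/top.png

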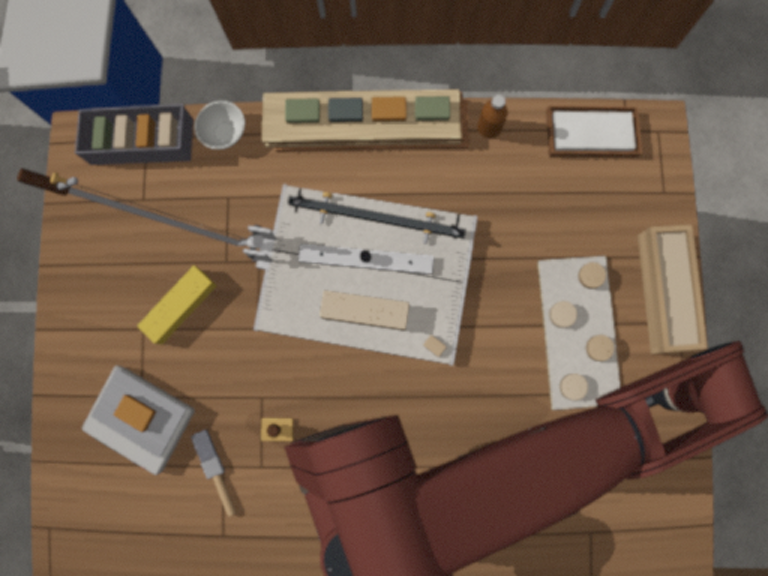

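View pics/scene.png

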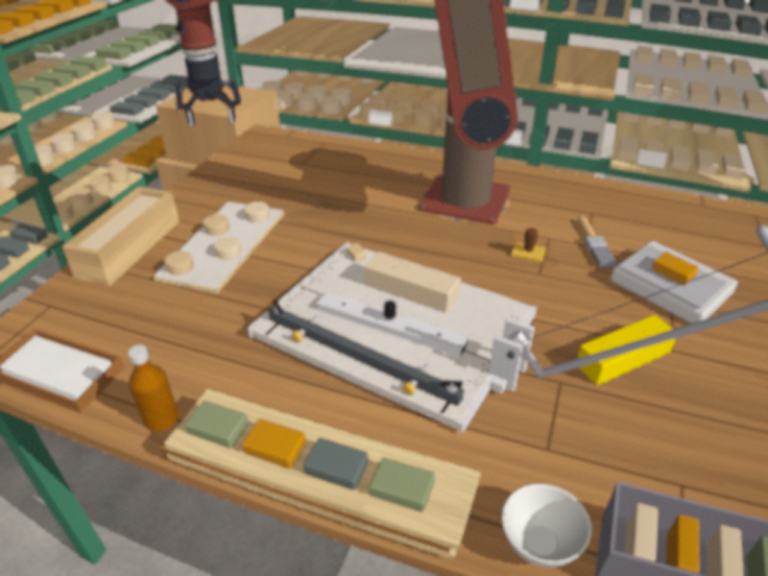

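The pictures show the cream log at native top pixel (243,207) and the yellow look-alike at (118,202). The tan offcut is at (290,231), the straightedge at (245,173) with its knob at (244,171), and the stop bar at (250,144). I choose the cream log on the bed and will check it in a close crop.

Run:
```python
from h import *
a=camera("top"); 
x0,y0=165,118
c=a[y0:y0+130,x0:x0+160]; save("pics/crop.png",c,4.8)
for l,z in(("soap_log",80),("straightedge",50)):
    t=trace(l,"top")[0]; m=t["pixels"].astype(np.uint8); k=max(cv2.findContours(m,0,2)[0],key=cv2.contourArea)
    P=onz("top",k.reshape(-1,2),z)[:,:2].astype(np.float32); r=cv2.minAreaRect(P); print(l,np.round(r[0]),np.round(r[1]),r[2], np.round(cv2.boxPoints(r)).tolist())
print("bed",np.round(onz("top",np.array([[285,186],[476,215],[456,362],[255,330]])/1.5,30)))
print("knob",onz("top",[[243.6,171]],88))
```

```text
soap_log [472. 412.] [ 73. 186.] 47.168575286865234 [[379.0, 448.0], [515.0, 322.0], [565.0, 376.0], [429.0, 502.0]]
straightedge [577.  -6.] [302.  45.] 84.14642333984375 [[539.0, -154.0], [584.0, -158.0], [615.0, 142.0], [570.0, 146.0]]
bed [[ 756.  180.   30.]
 [ 680. -260.   30.]
 [ 346. -205.   30.]
 [ 422.  243.   30.]]
knob [[574.86752429  -8.37416132  88.        ]]
```

View pics/crop.png

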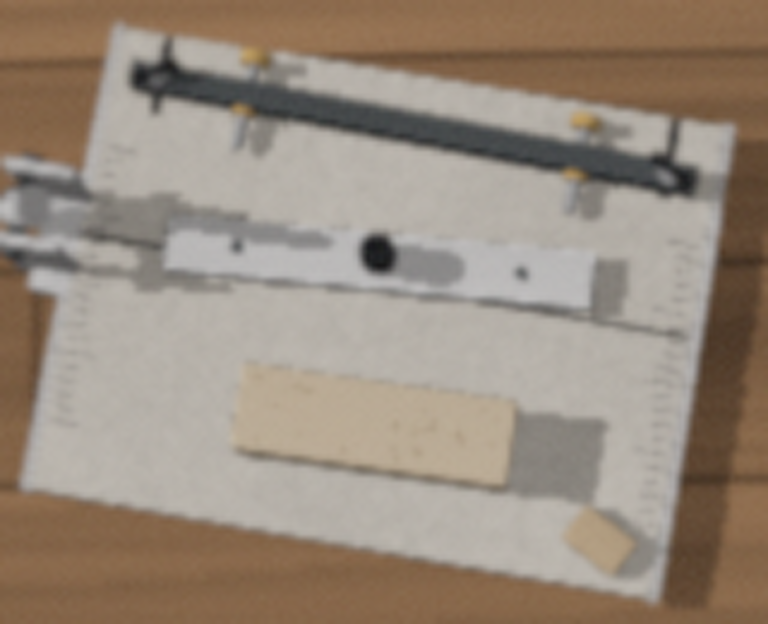

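The crop shows the cream log with corners (242,363), (515,400), (505,487) and (235,452). The fence corners are (167,230), (593,252), (590,308) and (163,270), with the knob at (378,253). The screw tips are near (240,148) and (571,212).

```bash
cat >> h.py <<'E'
def crop(P,z): return onz("top",np.array(P,float)/4.8+[165-.4,118-.4],z)[:,:2]
E
python3 - <<'E'
from h import *
B=crop([[117,24],[734,125],[657,602],[22,488]],30)
S=crop([[242,363],[515,400],[505,487],[235,452]],80)
F=crop([[167,230],[593,252],[590,308],[163,270]],50)
K=crop([[378,253]],88); T=crop([[240,148],[571,212]],42)
for n,X in dict(B=B,S=S,F=F,K=K,T=T).items():
    print(n,np.round(X).tolist(),"mid",np.round(X.mean(0),1))
    if len(X)==4:
        y=(X[0]-X[1])+(X[3]-X[2]); print("  yaw deg",np.degrees(np.arctan2(-y[0],y[1])),"sizes",np.linalg.norm(X[0]-X[1]),np.linalg.norm(X[2]-X[1]))
y=T[0]-T[1];print("tips yaw",np.degrees(np.arctan2(-y[0],y[1])))
c=B.mean(0);yaw=np.arctan2(*(np.array([-1,1])*((B[0]-B[1])+(B[3]-B[2]))))
R=np.array([[np.cos(yaw),-np.sin(yaw)],[np.sin(yaw),np.cos(yaw)]])
for n,X in dict(S=S,F=F,K=K,T=T).items(): print(n,"in cutter",np.round((X-c)@R).tolist())
print(np.round(proj("scene",[[*K[0],88],[*T[0],42],[*T[1],42]])*1.5))
E
```

```text
B [[761.0, 184.0], [679.0, -260.0], [341.0, -197.0], [424.0, 246.0]] mid [551.1  -6.7]
  yaw deg -10.560222296602479 sizes 451.23101535885564 344.12780684045293
S [[504.0, 86.0], [476.0, -99.0], [417.0, -92.0], [443.0, 90.0]] mid [460.1  -3.8]
  yaw deg -8.218639751809004 sizes 187.3131695678972 59.44955615475783
F [[603.0, 142.0], [584.0, -156.0], [544.0, -153.0], [575.0, 145.0]] mid [576.3  -5.5]
  yaw deg -4.828318863680285 sizes 298.98698268694517 39.706372217591266
K [[577.0, -8.0]] mid [577.2  -7.6]
T [[664.0, 92.0], [614.0, -142.0]] mid [638.7 -24.8]
tips yaw -11.979891478439141
S in cutter [[-63.0, 82.0], [-57.0, -105.0], [-116.0, -108.0], [-124.0, 76.0]]
F in cutter [[24.0, 156.0], [59.0, -141.0], [20.0, -145.0], [-5.0, 153.0]]
K in cutter [[26.0, 4.0]]
T in cutter [[92.0, 118.0], [87.0, -121.0]]
[[388. 302.]
 [425. 364.]
 [316. 316.]]
```

apply_moves([
  {"dx": 467,"dy": -389,"dz": 0,"az": 32,"gripper": 85},
  {"dx": 467,"dy": -389,"dz": 0,"az": 32,"gripper": 85},
  {"dx": 467,"dy": -389,"dz": 0,"az": 32,"gripper": 85},
  {"dx": 467,"dy": -389,"dz": 0,"az": 32,"gripper": 85},
  {"dx": 467,"dy": -389,"dz": 0,"az": 32,"gripper": 85},
])

```text
schema error: expected keys gripper, dx, dy, dz, ax, ay, az
```

apply_moves([
  {"dx": 467,"dy": -389,"dz": 0,"ax": 0,"ay": 0,"az": 32,"gripper": 85},
  {"dx": 467,"dy": -389,"dz": 0,"ax": 0,"ay": 0,"az": 32,"gripper": 85},
  {"dx": 467,"dy": -389,"dz": 0,"ax": 0,"ay": 0,"az": 32,"gripper": 85},
  {"dx": 467,"dy": -389,"dz": 0,"ax": 0,"ay": 0,"az": 32,"gripper": 85},
  {"dx": 467,"dy": -389,"dz": 0,"ax": 0,"ay": 0,"az": 32,"gripper": 85},
])

```text
time: 1.07
position: [361.2, -369.2, 210.1]
tcp_rot: [0.999, -0.053, 0.0, 0.0]
ft_force: [1.2, 1.1, 0.0]
gripper_width: 0.993
```

apply_moves([
  {"dx": 123,"dy": -379,"dz": 0,"ax": 0,"ay": 0,"az": 0,"gripper": 85},
  {"dx": 123,"dy": -379,"dz": 0,"ax": 0,"ay": 0,"az": 0,"gripper": 85},
  {"dx": 123,"dy": -379,"dz": 0,"ax": 0,"ay": 0,"az": 0,"gripper": 85},
  {"dx": 123,"dy": -379,"dz": 0,"ax": 0,"ay": 0,"az": 0,"gripper": 85},
  {"dx": 123,"dy": -379,"dz": 0,"ax": 0,"ay": 0,"az": 0,"gripper": 85},
])

```text
time: 1.48
position: [446.3, -178.7, 210.4]
tcp_rot: [0.999, -0.053, 0.001, 0.0]
ft_force: [1.6, 0.2, 0.7]
gripper_width: 0.992
```

apply_moves([
  {"dx": 62,"dy": -190,"dz": 0,"ax": 0,"ay": 0,"az": 0,"gripper": 85},
  {"dx": 62,"dy": -190,"dz": 0,"ax": 0,"ay": 0,"az": 0,"gripper": 85},
  {"dx": 62,"dy": -190,"dz": 0,"ax": 0,"ay": 0,"az": 0,"gripper": 85},
  {"dx": 62,"dy": -190,"dz": 0,"ax": 0,"ay": 0,"az": 0,"gripper": 85},
  {"dx": 62,"dy": -190,"dz": 0,"ax": 0,"ay": 0,"az": 0,"gripper": 85},
])

```text
time: 1.9
position: [529.0, 6.4, 210.8]
tcp_rot: [0.999, -0.053, 0.001, 0.0]
ft_force: [1.1, -0.6, -0.1]
gripper_width: 0.993
```

apply_moves([
  {"dx": -4,"dy": 11,"dz": 40,"ax": 0,"ay": 0,"az": 0,"gripper": 85},
  {"dx": -4,"dy": 11,"dz": 80,"ax": 0,"ay": 0,"az": 0,"gripper": 85},
  {"dx": -4,"dy": 11,"dz": 115,"ax": 0,"ay": 0,"az": 0,"gripper": 85},
  {"dx": -4,"dy": 11,"dz": 125,"ax": 0,"ay": 0,"az": 0,"gripper": 85},
  {"dx": -4,"dy": 11,"dz": 125,"ax": 0,"ay": 0,"az": 0,"gripper": 85},
])

```text
time: 2.32
position: [521.2, -3.7, 82.5]
tcp_rot: [0.999, -0.053, -0.002, -0.0]
ft_force: [0.0, 0.5, -0.9]
gripper_width: 0.993
```

Run:
```python
from h import *
b=camera("scene");save("pics/s2.png",b[110:290,140:380],3.2)
o=readout.get_obs();print(o["position"],o["ft_force"])
```

```text
[523.40467496  -4.18703779  85.32368312] [-0.25280553  0.12159479  1.44525784]
```

View pics/s2.png

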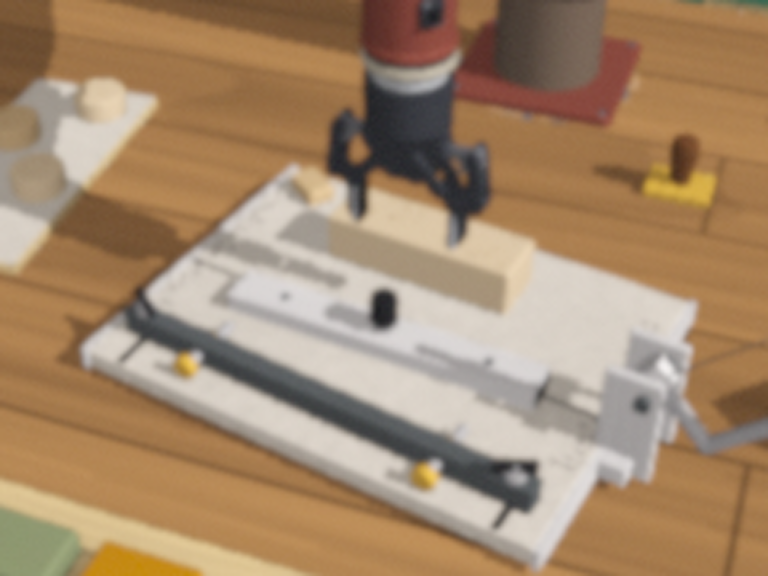

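The view agrees with the measurements: the open fingers hang above the gap between log and fence, at crop pixels (355,210) and (455,235).

apply_moves([
  {"dx": 0,"dy": 0,"dz": 20,"ax": 0,"ay": 0,"az": 0,"gripper": 85},
  {"dx": 0,"dy": 0,"dz": 40,"ax": 0,"ay": 0,"az": 0,"gripper": 85},
  {"dx": 0,"dy": 0,"dz": 55,"ax": 0,"ay": 0,"az": 0,"gripper": 85},
  {"dx": 0,"dy": 0,"dz": 62,"ax": 0,"ay": 0,"az": 0,"gripper": 85},
  {"dx": 0,"dy": 0,"dz": 62,"ax": 0,"ay": 0,"az": 0,"gripper": 85},
])

```text
time: 2.78
position: [524.2, -4.5, 24.2]
tcp_rot: [0.999, -0.053, 0.0, 0.0]
ft_force: [0.2, -0.8, 0.7]
gripper_width: 0.992
```

apply_moves([
  {"dx": 8,"dy": 0,"dz": 0,"ax": 0,"ay": 0,"az": 0,"gripper": 85},
  {"dx": 15,"dy": 1,"dz": 0,"ax": 0,"ay": 0,"az": 0,"gripper": 85},
  {"dx": 20,"dy": 2,"dz": 0,"ax": 0,"ay": 0,"az": 0,"gripper": 85},
  {"dx": 25,"dy": 2,"dz": 0,"ax": 0,"ay": 0,"az": 0,"gripper": 85},
  {"dx": 30,"dy": 3,"dz": 0,"ax": 0,"ay": 0,"az": 0,"gripper": 85},
])

```text
time: 3.2
position: [555.0, -10.9, 25.0]
tcp_rot: [0.999, -0.053, 0.001, 0.0]
ft_force: [-0.1, 0.6, -0.2]
gripper_width: 0.999
```

apply_moves([
  {"dx": 3,"dy": 0,"dz": 0,"ax": 0,"ay": 0,"az": 1.5,"gripper": 85},
  {"dx": 6,"dy": 0.5,"dz": 0,"ax": 0,"ay": 0,"az": 3,"gripper": 85},
  {"dx": 9,"dy": 1,"dz": 0,"ax": 0,"ay": 0,"az": 4.5,"gripper": 85},
  {"dx": 12,"dy": 1,"dz": 0,"ax": 0,"ay": 0,"az": 5.5,"gripper": 85},
  {"dx": 12,"dy": 1,"dz": 0,"ax": 0,"ay": 0,"az": 5.5,"gripper": 85},
])

```text
time: 3.62
position: [567.7, -13.4, 25.3]
tcp_rot: [0.995, -0.102, 0.002, 0.0]
ft_force: [0.7, 0.2, 0.3]
gripper_width: 0.998
```

Run:
```python
from h import *
b=camera("scene");save("pics/s3.png",b[140:290,160:360],3.8)
o=readout.get_obs();print(o["position"],o["ft_force"],o["wrist_torque"],o["tcp_rot"])
```

```text
[567.29061167 -13.25453439  25.17152475] [-0.29664141 -0.29359449 -0.91394372] [0.00336506 0.00813478 0.07711477] [ 9.94884942e-01 -1.01006317e-01  1.28826041e-03  1.29268923e-04]
```

View pics/s3.png

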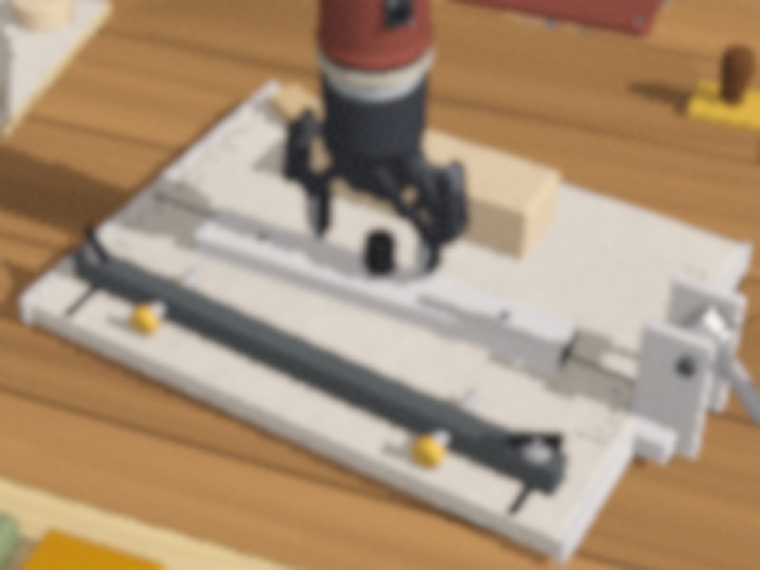

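The knob is still at native (260,206), so the fence has not moved, and the left fingertip is at (270.5,211.5). I'll check the tip height against the projection.

Run:
```python
from h import *
o=readout.get_obs();p=np.array(o["position"]);y=np.array([.2,.98,0])
for s in(1,-1):
  for z in(30,38,50,60):
    q=p+s*48*y; q[2]=z; print(s,z,((proj("scene",q)[0]-[160,140])*3.8).round())
for n,P,z in(("knob top",[577,-8],88),("Ffront L",[575,145],50),("Ffront R",[544,-153],50),("FrearL",[614,142],50),("FrearR",[584,-156],50)):
    print(n,((proj("scene",[*P,z])[0]-[160,140])*3.8).round())
a=camera("top"); save("pics/t3.png",a[118:248,165:325],4.8)
```

```text
1 30 [428. 305.]
1 38 [428. 297.]
1 50 [428. 285.]
1 60 [429. 274.]
-1 30 [320. 261.]
-1 38 [320. 253.]
-1 50 [320. 241.]
-1 60 [320. 231.]
knob top [375. 233.]
Ffront L [575. 318.]
Ffront R [218. 205.]
FrearL [557. 352.]
FrearR [192. 234.]
```

View pics/t3.png

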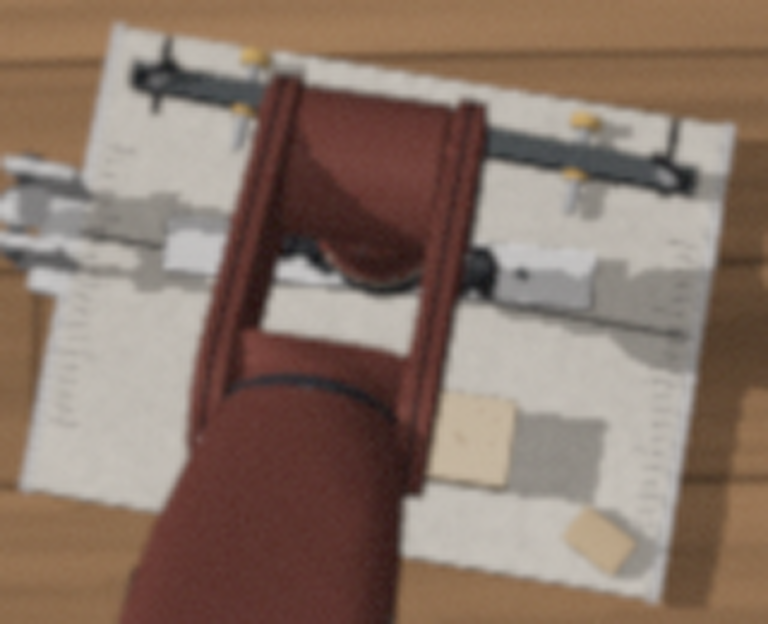

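The top view shows the fingers over the bar. The open tips ride higher than I assumed (about z 58), so nothing has been touched. I'll back off, narrow the fingers to 40 mm so the tips reach lower, and go again.

apply_moves([
  {"dx": -15,"dy": 0,"dz": 0,"ax": 0,"ay": 0,"az": 0,"gripper": 85},
  {"dx": -30,"dy": 0,"dz": -10,"ax": 0,"ay": 0,"az": 0,"gripper": 85},
  {"dx": -43,"dy": 0,"dz": -30,"ax": 0,"ay": 0,"az": 0,"gripper": 85},
  {"dx": -43,"dy": 0,"dz": -30,"ax": 0,"ay": 0,"az": 0,"gripper": 40},
  {"dx": -43,"dy": 0,"dz": -30,"ax": 0,"ay": 0,"az": 0,"gripper": 40},
])

```text
time: 4.13
position: [525.5, -4.6, 56.1]
tcp_rot: [0.995, -0.101, 0.002, 0.0]
ft_force: [0.3, 0.3, 0.6]
gripper_width: 0.744
```

apply_moves([
  {"dx": 0,"dy": 0,"dz": 0,"ax": 0,"ay": 0,"az": 0,"gripper": 40},
  {"dx": 0,"dy": 0,"dz": 0,"ax": 0,"ay": 0,"az": 0,"gripper": 40},
  {"dx": 0,"dy": 0,"dz": 0,"ax": 0,"ay": 0,"az": 0,"gripper": 40},
  {"dx": 0,"dy": 0,"dz": 0,"ax": 0,"ay": 0,"az": 0,"gripper": 40},
  {"dx": 0,"dy": 0,"dz": 0,"ax": 0,"ay": 0,"az": 0,"gripper": 40},
])

```text
time: 4.55
position: [525.3, -4.6, 55.5]
tcp_rot: [0.995, -0.101, 0.002, 0.0]
ft_force: [-0.5, -0.1, -0.3]
gripper_width: 0.469
```

Run:
```python
from h import *
b=camera("scene");save("pics/s4.png",b[140:290,160:360],3.8)
o=readout.get_obs();p=np.array(o["position"]);print(p,o["ft_force"],o["tcp_rot"],o["gripper_width"])
for d in(0,5,10,15,20): 
    q=p.copy();q[2]+=d; print(d,((proj("scene",q)[0]-[160,140])*3.8).round())
```

```text
[525.28748045  -4.5761437   55.55440514] [-0.10239245  0.15003367  0.76553367] [ 9.94926717e-01 -1.00582676e-01  1.98098894e-03  1.71501590e-04] 0.4691482537191774
0 [403. 226.]
5 [403. 221.]
10 [403. 216.]
15 [403. 211.]
20 [403. 206.]
```

View pics/s4.png

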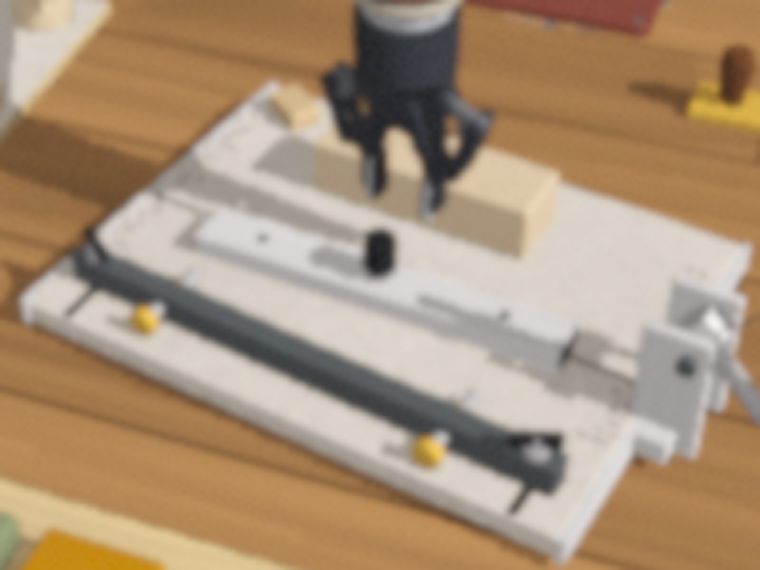

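At 40 mm the fingertips are at crop pixels (372,195) and (431,215), about 20 mm above the TCP point. The fence and log are untouched. A 20 mm opening should bring the tips lower.

apply_moves([
  {"dx": 0,"dy": 0,"dz": 0,"ax": 0,"ay": 0,"az": 0,"gripper": 20},
  {"dx": 0,"dy": 0,"dz": 7,"ax": 0,"ay": 0,"az": 0,"gripper": 20},
  {"dx": 0,"dy": 0,"dz": 14,"ax": 0,"ay": 0,"az": 0,"gripper": 20},
  {"dx": 0,"dy": 0,"dz": 20,"ax": 0,"ay": 0,"az": 0,"gripper": 20},
  {"dx": 0,"dy": 0,"dz": 25,"ax": 0,"ay": 0,"az": 0,"gripper": 20},
])

```text
time: 5.02
position: [524.7, -4.5, 29.2]
tcp_rot: [0.995, -0.101, 0.001, 0.0]
ft_force: [1.1, 0.5, 0.8]
gripper_width: 0.23
```

apply_moves([
  {"dx": 0,"dy": 0,"dz": 1,"ax": 0,"ay": 0,"az": 0,"gripper": 20},
  {"dx": 0,"dy": 0,"dz": 2,"ax": 0,"ay": 0,"az": 0,"gripper": 20},
  {"dx": 0,"dy": 0,"dz": 3,"ax": 0,"ay": 0,"az": 0,"gripper": 20},
  {"dx": 0,"dy": 0,"dz": 3,"ax": 0,"ay": 0,"az": 0,"gripper": 20},
  {"dx": 0,"dy": 0,"dz": 3,"ax": 0,"ay": 0,"az": 0,"gripper": 20},
])

```text
time: 5.43
position: [524.9, -4.5, 26.5]
tcp_rot: [0.995, -0.101, 0.002, 0.0]
ft_force: [0.4, -0.5, 0.4]
gripper_width: 0.232
```

Run:
```python
from h import *
b=camera("scene");save("pics/s5.png",b[150:250,200:320],6)
o=readout.get_obs();p=np.array(o["position"]);print(p,o["ft_force"],o["gripper_width"])
for d in(0,5,10,15,20): 
    q=p.copy();q[2]+=d; print(d,((proj("scene",q)[0]-[200,150])*6).round())
```

```text
[524.99173694  -4.5425626   26.57899349] [ 1.0096857  -0.35190019  0.20867557] 0.23029945262915427
0 [395. 342.]
5 [395. 334.]
10 [396. 327.]
15 [396. 319.]
20 [396. 311.]
```

View pics/s5.png

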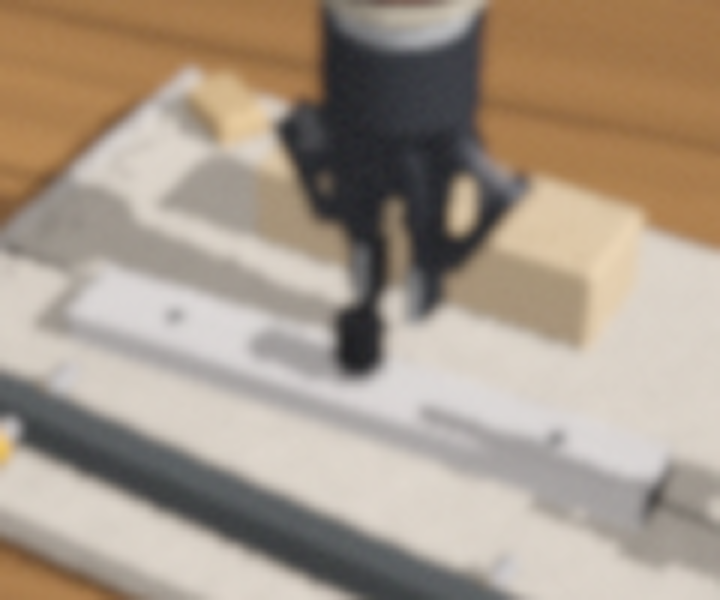

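Still force-free; the visible tip at (420,318) puts it near z 45. The body clears the knob easily, so I'll feel down further in small steps.

apply_moves([
  {"dx": 0,"dy": 0,"dz": 2,"ax": 0,"ay": 0,"az": 0,"gripper": 20},
  {"dx": 0,"dy": 0,"dz": 4,"ax": 0,"ay": 0,"az": 0,"gripper": 20},
  {"dx": 0,"dy": 0,"dz": 6,"ax": 0,"ay": 0,"az": 0,"gripper": 20},
  {"dx": 0,"dy": 0,"dz": 8,"ax": 0,"ay": 0,"az": 0,"gripper": 20},
  {"dx": 0,"dy": 0,"dz": 8,"ax": 0,"ay": 0,"az": 0,"gripper": 20},
])

```text
time: 5.9
position: [524.6, -4.5, 18.0]
tcp_rot: [0.995, -0.101, 0.001, 0.0]
ft_force: [-0.1, -0.9, -0.9]
gripper_width: 0.233
```

apply_moves([
  {"dx": 8,"dy": 0,"dz": 0,"ax": 0,"ay": 0,"az": 0,"gripper": 20},
  {"dx": 14,"dy": 0,"dz": 0,"ax": 0,"ay": 0,"az": 0,"gripper": 20},
  {"dx": 19,"dy": 0,"dz": 0,"ax": 0,"ay": 0,"az": 0,"gripper": 20},
  {"dx": 24,"dy": 0,"dz": 0,"ax": 0,"ay": 0,"az": 0,"gripper": 20},
  {"dx": 29,"dy": 0,"dz": 0,"ax": 0,"ay": 0,"az": 0,"gripper": 20},
])

```text
time: 6.32
position: [553.2, -10.3, 17.9]
tcp_rot: [0.995, -0.101, 0.001, 0.0]
ft_force: [-2.1, 1.1, 1.5]
gripper_width: 0.238
```

apply_moves([
  {"dx": 2,"dy": 0,"dz": 0,"ax": 0,"ay": 0,"az": 0,"gripper": 20},
  {"dx": 4,"dy": 0,"dz": 0,"ax": 0,"ay": 0,"az": 0,"gripper": 20},
  {"dx": 6,"dy": 0,"dz": 0,"ax": 0,"ay": 0,"az": 0,"gripper": 20},
  {"dx": 8,"dy": 0,"dz": 0,"ax": 0,"ay": 0,"az": 0,"gripper": 20},
  {"dx": 10,"dy": 0,"dz": 0,"ax": 0,"ay": 0,"az": 0,"gripper": 20},
])

```text
time: 6.73
position: [562.9, -12.3, 17.8]
tcp_rot: [0.995, -0.101, 0.0, 0.0]
ft_force: [-2.2, -0.7, 0.3]
gripper_width: 0.235
```

Run:
```python
from h import *
b=camera("scene");save("pics/s6.png",b[140:290,160:360],3.8)
o=readout.get_obs();p=np.array(o["position"]);print(p,o["ft_force"],o["wrist_torque"])
```

```text
[563.42613497 -12.43627701  17.96894508] [-1.33748743  0.4329953   0.43975387] [ 0.05554589  0.18194805 -0.02009147]
```

View pics/s6.png

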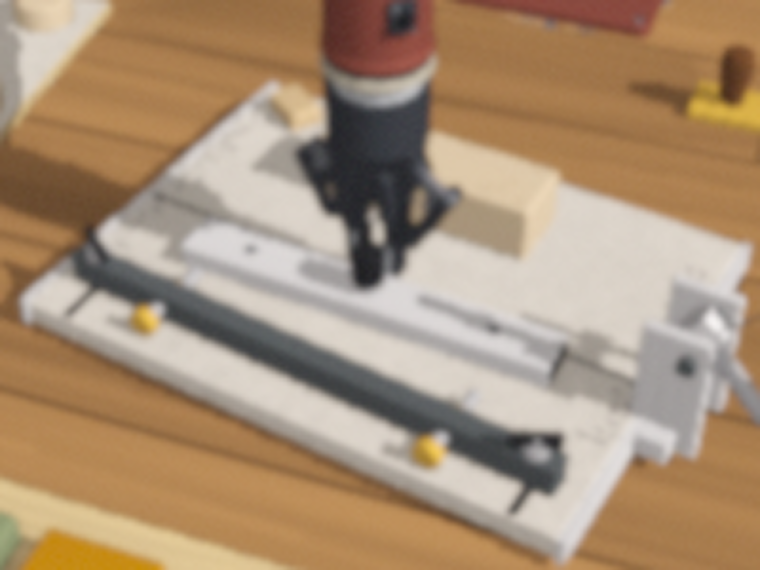

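The knob has moved to (368,270) and the push force is about 2 N, so the fence is sliding. Its right end is nearing the right screw at (190,278).

apply_moves([
  {"dx": 2,"dy": 0,"dz": 0,"ax": 0,"ay": 0,"az": 0,"gripper": 20},
  {"dx": 4,"dy": 0,"dz": 0,"ax": 0,"ay": 0,"az": 0,"gripper": 20},
  {"dx": 6,"dy": 0,"dz": 0,"ax": 0,"ay": 0,"az": 0,"gripper": 20},
  {"dx": 8,"dy": 0,"dz": 0,"ax": 0,"ay": 0,"az": 0,"gripper": 20},
  {"dx": 9,"dy": 0,"dz": 0,"ax": 0,"ay": 0,"az": 0,"gripper": 20},
])

```text
time: 7.2
position: [572.5, -14.3, 17.9]
tcp_rot: [0.995, -0.101, 0.001, 0.0]
ft_force: [-1.1, -0.4, -0.8]
gripper_width: 0.234
```

Run:
```python
from h import *
b=camera("scene");save("pics/s7.png",b[140:290,160:360],3.8)
o=readout.get_obs();p=np.array(o["position"]);print(p,o["ft_force"],o["wrist_torque"])
```

```text
[572.63279298 -14.33602398  17.96631454] [ 0.00985777  0.41537471 -0.68425198] [0.00572752 0.14574612 0.03276317]
```

View pics/s7.png

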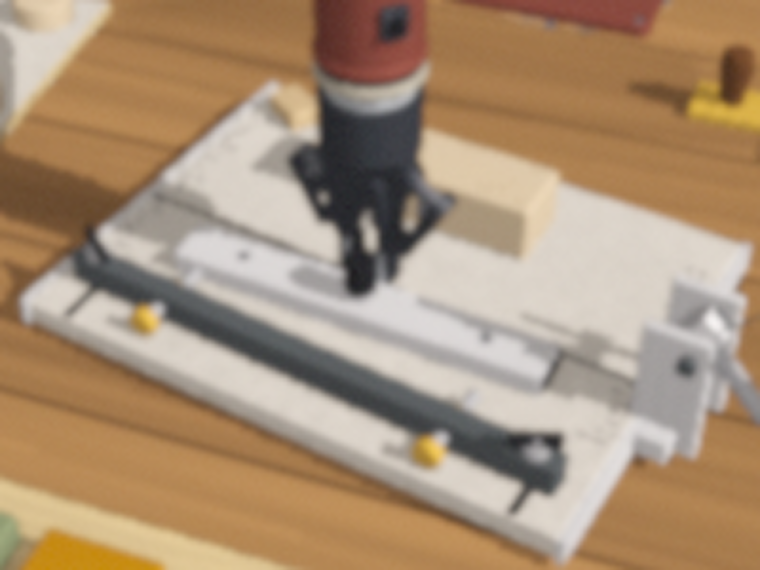

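The knob is at (358,282) and the right end is about at its screw. The left end is still some 10–15 mm short of its tip at (470,395). I'll go on slowly, watching force and moment.

apply_moves([
  {"dx": 1,"dy": 0,"dz": 0,"ax": 0,"ay": 0,"az": 0,"gripper": 20},
  {"dx": 2,"dy": 0,"dz": 0,"ax": 0,"ay": 0,"az": 0,"gripper": 20},
  {"dx": 3,"dy": 0,"dz": 0,"ax": 0,"ay": 0,"az": 0,"gripper": 20},
  {"dx": 4,"dy": 0,"dz": 0,"ax": 0,"ay": 0,"az": 0,"gripper": 20},
  {"dx": 5,"dy": 0,"dz": 0,"ax": 0,"ay": 0,"az": 0,"gripper": 20},
])

```text
time: 7.67
position: [577.5, -15.3, 17.9]
tcp_rot: [0.995, -0.101, 0.001, 0.0]
ft_force: [-2.1, 0.5, -0.2]
gripper_width: 0.234
```

```bash
cat > r.py <<'E'
from h import *
f=[];t=[]
for i in range(4):
    camera("scene"); o=readout.get_obs(); f.append(o["ft_force"]); t.append(o["wrist_torque"])
print(np.round(o["time"],2),np.round(o["position"],2),"F",np.round(np.mean(f,0),2),"M",np.round(np.mean(t,0),3))
E
python3 r.py
```

```text
7.87 [577.78 -15.42  18.06] F [-0.78  0.76 -0.4 ] M [0.068 0.186 0.035]
```

apply_moves([
  {"dx": 0.8,"dy": 0,"dz": 0,"ax": 0,"ay": 0,"az": 0,"gripper": 20},
  {"dx": 1.6,"dy": 0,"dz": 0,"ax": 0,"ay": 0,"az": 0,"gripper": 20},
  {"dx": 2.4,"dy": 0,"dz": 0,"ax": 0,"ay": 0,"az": 0,"gripper": 20},
  {"dx": 3.2,"dy": 0,"dz": 0,"ax": 0,"ay": 0,"az": 0,"gripper": 20},
  {"dx": 4,"dy": 0,"dz": 0,"ax": 0,"ay": 0,"az": 0,"gripper": 20},
])

```text
time: 8.28
position: [581.7, -16.2, 18.0]
tcp_rot: [0.995, -0.101, 0.001, 0.0]
ft_force: [-2.2, 0.5, -0.4]
gripper_width: 0.236
```

```bash
python3 r.py
```

```text
8.48 [581.92 -16.32  18.11] F [-0.98  0.39 -0.14] M [0.101 0.167 0.025]
```

apply_moves([
  {"dx": 0.6,"dy": 0,"dz": 0,"ax": 0,"ay": 0,"az": 0,"gripper": 20},
  {"dx": 1.2,"dy": 0,"dz": 0,"ax": 0,"ay": 0,"az": 0,"gripper": 20},
  {"dx": 1.8,"dy": 0,"dz": 0,"ax": 0,"ay": 0,"az": 0,"gripper": 20},
  {"dx": 2.4,"dy": 0,"dz": 0,"ax": 0,"ay": 0,"az": 0,"gripper": 20},
  {"dx": 3,"dy": 0,"dz": 0,"ax": 0,"ay": 0,"az": 0,"gripper": 20},
])

```text
time: 8.9
position: [584.9, -16.9, 18.1]
tcp_rot: [0.995, -0.101, 0.001, 0.0]
ft_force: [-1.5, 0.4, -0.5]
gripper_width: 0.232
```

```bash
python3 r.py
```

```text
9.1 [584.95 -16.89  18.1 ] F [-2.06  0.73 -0.75] M [ 0.144  0.204 -0.003]
```

apply_moves([
  {"dx": 0.5,"dy": 0,"dz": 0,"ax": 0,"ay": 0,"az": 0,"gripper": 20},
  {"dx": 1.0,"dy": 0,"dz": 0,"ax": 0,"ay": 0,"az": 0,"gripper": 20},
  {"dx": 1.5,"dy": 0,"dz": 0,"ax": 0,"ay": 0,"az": 0,"gripper": 20},
  {"dx": 2.0,"dy": 0,"dz": 0,"ax": 0,"ay": 0,"az": 0,"gripper": 20},
  {"dx": 2.0,"dy": 0,"dz": 0,"ax": 0,"ay": 0,"az": 0,"gripper": 20},
])

```text
time: 9.52
position: [585.7, -17.0, 18.0]
tcp_rot: [0.995, -0.101, 0.0, 0.0]
ft_force: [-6.5, 1.9, 5.3]
gripper_width: 0.234
```

```bash
python3 r.py
```

```text
9.72 [585.73 -17.05  17.96] F [-6.7   2.08  4.02] M [ 0.232  1.069 -0.08 ]
```

Force rose sharply to about 7 N and the tool stopped, so the fence is bearing on both screws. I'll hold it gently for a moment.

apply_moves([
  {"dx": 1.2,"dy": 0,"dz": 0,"ax": 0,"ay": 0,"az": 0,"gripper": 20},
  {"dx": 1.2,"dy": 0,"dz": 0,"ax": 0,"ay": 0,"az": 0,"gripper": 20},
  {"dx": 1.2,"dy": 0,"dz": 0,"ax": 0,"ay": 0,"az": 0,"gripper": 20},
  {"dx": 1.2,"dy": 0,"dz": 0,"ax": 0,"ay": 0,"az": 0,"gripper": 20},
  {"dx": 1.2,"dy": 0,"dz": 0,"ax": 0,"ay": 0,"az": 0,"gripper": 20},
])

```text
time: 10.13
position: [585.7, -17.1, 17.8]
tcp_rot: [0.995, -0.101, -0.001, 0.0]
ft_force: [-7.7, 1.0, 3.7]
gripper_width: 0.235
```

```bash
python3 r.py
```

```text
10.33 [585.64 -17.1   17.83] F [-6.79  1.68  3.9 ] M [ 0.198  1.079 -0.113]
```

apply_moves([
  {"dx": -2,"dy": 0,"dz": 0,"ax": 0,"ay": 0,"az": 0,"gripper": 20},
  {"dx": -8,"dy": 0,"dz": 0,"ax": 0,"ay": 0,"az": 0,"gripper": 20},
  {"dx": -18,"dy": 0,"dz": 0,"ax": 0,"ay": 0,"az": 0,"gripper": 20},
  {"dx": -28,"dy": 0,"dz": -10,"ax": 0,"ay": 0,"az": 0,"gripper": 20},
  {"dx": -30,"dy": 0,"dz": -40,"ax": 0,"ay": 0,"az": 0,"gripper": 20},
])

```text
time: 10.75
position: [551.1, -10.3, 53.5]
tcp_rot: [0.995, -0.101, -0.006, -0.0]
ft_force: [0.2, 0.9, 0.3]
gripper_width: 0.233
```

apply_moves([
  {"dx": 0,"dy": 0,"dz": -40,"ax": 0,"ay": 0,"az": 0,"gripper": 20},
  {"dx": 0,"dy": 0,"dz": -70,"ax": 0,"ay": 0,"az": 0,"gripper": 20},
  {"dx": -30,"dy": 4,"dz": -75,"ax": 0,"ay": 0,"az": 0,"gripper": 50},
  {"dx": -70,"dy": 8,"dz": -75,"ax": 0,"ay": 0,"az": 0,"gripper": 50},
  {"dx": -110,"dy": 13,"dz": -75,"ax": 0,"ay": 0,"az": 0,"gripper": 50},
])

```text
time: 11.17
position: [441.9, -1.3, 131.0]
tcp_rot: [0.995, -0.101, -0.004, 0.0]
ft_force: [-0.8, -0.4, -0.2]
gripper_width: 0.586
```

apply_moves([
  {"dx": -35,"dy": 0,"dz": 0,"ax": 0,"ay": 0,"az": 0,"gripper": 50},
  {"dx": -43,"dy": 0,"dz": 20,"ax": 0,"ay": 0,"az": 0,"gripper": 50},
  {"dx": -43,"dy": 0,"dz": 55,"ax": 0,"ay": 0,"az": 0,"gripper": 50},
  {"dx": -43,"dy": 0,"dz": 90,"ax": 0,"ay": 0,"az": 0,"gripper": 50},
  {"dx": -43,"dy": 0,"dz": 108,"ax": 0,"ay": 0,"az": 0,"gripper": 50},
])

```text
time: 11.58
position: [397.2, 7.6, 20.9]
tcp_rot: [0.995, -0.101, -0.004, 0.0]
ft_force: [-0.3, 1.0, 0.5]
gripper_width: 0.584
```

apply_moves([
  {"dx": 0,"dy": 0,"dz": 2,"ax": 0,"ay": 0,"az": 0,"gripper": 50},
  {"dx": 0,"dy": 0,"dz": 4,"ax": 0,"ay": 0,"az": 0,"gripper": 50},
  {"dx": 0,"dy": 0,"dz": 6,"ax": 0,"ay": 0,"az": 0,"gripper": 50},
  {"dx": 0,"dy": 0,"dz": 6,"ax": 0,"ay": 0,"az": 0,"gripper": 50},
  {"dx": 0,"dy": 0,"dz": 6,"ax": 0,"ay": 0,"az": 0,"gripper": 50},
])

```text
time: 12.0
position: [398.6, 7.3, 16.3]
tcp_rot: [0.995, -0.101, -0.003, 0.0]
ft_force: [1.3, 0.3, -0.4]
gripper_width: 0.586
```

Run:
```python
from h import *
b=camera("scene");save("pics/s8.png",b[140:290,160:360],3.8)
o=readout.get_obs();p=np.array(o["position"]);print(p,o["ft_force"],o["wrist_torque"],o["tcp_rot"])
```

```text
[398.52762077   7.32548062  16.19080193] [ 1.36321664 -0.84558491  0.59345358] [-0.0126669  -0.03266963 -0.00662208] [ 9.94920672e-01 -1.00626364e-01 -2.66809368e-03  2.69102738e-04]
```

View pics/s8.png

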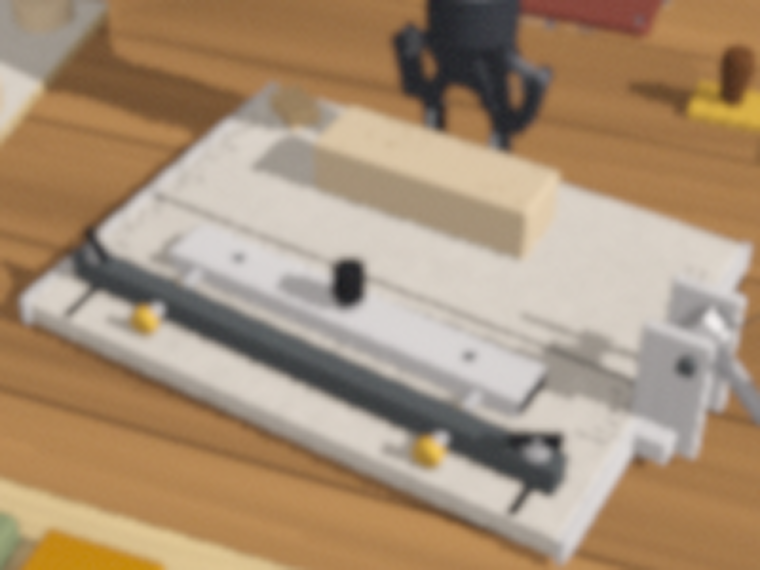

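The fence now sits against both screw tips at (192,270) and (475,398), with the log clear and the fingers behind it. Computed travel to flush is about 128 mm along tool x; I'll go most of the way, then creep.

apply_moves([
  {"dx": 7,"dy": 0,"dz": 0,"ax": 0,"ay": 0,"az": 0,"gripper": 50},
  {"dx": 13,"dy": 0,"dz": 0,"ax": 0,"ay": 0,"az": 0,"gripper": 50},
  {"dx": 19,"dy": 0,"dz": 0,"ax": 0,"ay": 0,"az": 0,"gripper": 50},
  {"dx": 24,"dy": 0,"dz": 0,"ax": 0,"ay": 0,"az": 0,"gripper": 50},
  {"dx": 30,"dy": 0,"dz": 0,"ax": 0,"ay": 0,"az": 0,"gripper": 50},
])

```text
time: 12.47
position: [428.3, 1.4, 16.5]
tcp_rot: [0.995, -0.101, -0.003, 0.0]
ft_force: [-4.9, 1.1, 7.8]
gripper_width: 0.586
```

apply_moves([
  {"dx": 7,"dy": 0,"dz": 0,"ax": 0,"ay": 0,"az": 0,"gripper": 50},
  {"dx": 14,"dy": 0,"dz": 0,"ax": 0,"ay": 0,"az": 0,"gripper": 50},
  {"dx": 21,"dy": 0,"dz": 0,"ax": 0,"ay": 0,"az": 0,"gripper": 50},
  {"dx": 28,"dy": 0,"dz": 0,"ax": 0,"ay": 0,"az": 0,"gripper": 50},
  {"dx": 35,"dy": 0,"dz": 0,"ax": 0,"ay": 0,"az": 0,"gripper": 50},
])

```text
time: 12.88
position: [463.3, -5.6, 16.5]
tcp_rot: [0.995, -0.101, -0.003, -0.0]
ft_force: [-4.3, 1.1, 7.5]
gripper_width: 0.584
```

```bash
cat >> r.py <<'E'
p=o["position"];print("normal",p[0]*.9796-p[1]*.201, "rot",np.round(o["tcp_rot"],3))
E
python3 r.py
python3 - <<'E'
from h import *
b=camera("scene")
for l in("soap_log","straightedge"):
    for t in boxes_of(l,"scene")[:3]: print(l,t["conf"],t["xy"])
E
```

```text
13.08 [462.86  -5.7   16.01] F [ 0.15 -0.53  0.34] M [-0.021 -0.008  0.   ]
normal 454.56065917364333 rot [ 0.995 -0.101 -0.003  0.   ]
soap_log 0.8 [267.0, 196.6]
soap_log 0.8 [414.2, 238.4]
soap_log 0.4 [253.9, 222.5]
straightedge 0.63 [254.3, 222.5]
```

apply_moves([
  {"dx": 6,"dy": 0,"dz": 0,"ax": 0,"ay": 0,"az": 0,"gripper": 50},
  {"dx": 12,"dy": 0,"dz": 0,"ax": 0,"ay": 0,"az": 0,"gripper": 50},
  {"dx": 18,"dy": 0,"dz": 0,"ax": 0,"ay": 0,"az": 0,"gripper": 50},
  {"dx": 24,"dy": 0,"dz": 0,"ax": 0,"ay": 0,"az": 0,"gripper": 50},
  {"dx": 30,"dy": 0,"dz": 0,"ax": 0,"ay": 0,"az": 0,"gripper": 50},
])

```text
time: 13.65
position: [492.1, -11.7, 15.5]
tcp_rot: [0.995, -0.101, -0.004, 0.0]
ft_force: [-1.6, 0.2, -0.6]
gripper_width: 0.585
```

apply_moves([
  {"dx": 4,"dy": 0,"dz": 0,"ax": 0,"ay": 0,"az": 0,"gripper": 50},
  {"dx": 8,"dy": 0,"dz": 0,"ax": 0,"ay": 0,"az": 0,"gripper": 50},
  {"dx": 12,"dy": 0,"dz": 0,"ax": 0,"ay": 0,"az": 0,"gripper": 50},
  {"dx": 16,"dy": 0,"dz": 0,"ax": 0,"ay": 0,"az": 0,"gripper": 50},
  {"dx": 18,"dy": 0,"dz": 0,"ax": 0,"ay": 0,"az": 0,"gripper": 50},
])

```text
time: 14.07
position: [510.4, -15.4, 15.5]
tcp_rot: [0.995, -0.101, -0.003, 0.0]
ft_force: [-2.5, 0.7, 0.9]
gripper_width: 0.586
```

```bash
python3 r.py
```

```text
14.27 [510.14 -15.31  15.59] F [0.   0.57 0.03] M [ 0.017 -0.009 -0.02 ]
normal 502.81183473924295 rot [ 0.995 -0.101 -0.003  0.   ]
```

apply_moves([
  {"dx": 2,"dy": 0,"dz": 0,"ax": 0,"ay": 0,"az": 0,"gripper": 50},
  {"dx": 4,"dy": 0,"dz": 0,"ax": 0,"ay": 0,"az": 0,"gripper": 50},
  {"dx": 6,"dy": 0,"dz": 0,"ax": 0,"ay": 0,"az": 0,"gripper": 50},
  {"dx": 8,"dy": 0,"dz": 0,"ax": 0,"ay": 0,"az": 0,"gripper": 50},
  {"dx": 9,"dy": 0,"dz": 0,"ax": 0,"ay": 0,"az": 0,"gripper": 50},
])

```text
time: 14.68
position: [519.2, -17.2, 15.5]
tcp_rot: [0.995, -0.101, -0.003, 0.0]
ft_force: [-1.8, -0.2, 0.3]
gripper_width: 0.585
```

apply_moves([
  {"dx": 0.6,"dy": 0,"dz": 0,"ax": 0,"ay": 0,"az": 0,"gripper": 50},
  {"dx": 1.2,"dy": 0,"dz": 0,"ax": 0,"ay": 0,"az": 0,"gripper": 50},
  {"dx": 1.8,"dy": 0,"dz": 0,"ax": 0,"ay": 0,"az": 0,"gripper": 50},
  {"dx": 2.4,"dy": 0,"dz": 0,"ax": 0,"ay": 0,"az": 0,"gripper": 50},
  {"dx": 2.4,"dy": 0,"dz": 0,"ax": 0,"ay": 0,"az": 0,"gripper": 50},
])

```text
time: 15.1
position: [521.6, -17.7, 15.4]
tcp_rot: [0.995, -0.101, -0.003, 0.0]
ft_force: [-0.9, 0.4, 0.3]
gripper_width: 0.584
```

```bash
python3 r.py
```

```text
15.3 [521.66 -17.67  15.51] F [-0.76  0.08 -0.3 ] M [0.048 0.144 0.008]
normal 514.5707166468212 rot [ 0.995 -0.101 -0.003  0.   ]
```

apply_moves([
  {"dx": 0.4,"dy": 0,"dz": 0,"ax": 0,"ay": 0,"az": 0,"gripper": 50},
  {"dx": 0.8,"dy": 0,"dz": 0,"ax": 0,"ay": 0,"az": 0,"gripper": 50},
  {"dx": 1.2,"dy": 0,"dz": 0,"ax": 0,"ay": 0,"az": 0,"gripper": 50},
  {"dx": 1.6,"dy": 0,"dz": 0,"ax": 0,"ay": 0,"az": 0,"gripper": 50},
  {"dx": 1.6,"dy": 0,"dz": 0,"ax": 0,"ay": 0,"az": 0,"gripper": 50},
])

```text
time: 15.72
position: [522.4, -17.6, 15.2]
tcp_rot: [0.995, -0.101, -0.004, -0.0]
ft_force: [-5.6, 2.5, 1.7]
gripper_width: 0.589
```

```bash
python3 r.py
```

```text
15.92 [522.36 -17.63  15.16] F [-5.06  1.61  1.78] M [ 0.205  0.633 -0.153]
normal 515.2509646966428 rot [ 0.995 -0.101 -0.004 -0.   ]
```

apply_moves([
  {"dx": 1.2,"dy": 0,"dz": 0,"ax": 0,"ay": 0,"az": 0,"gripper": 50},
  {"dx": 1.4,"dy": 0,"dz": 0,"ax": 0,"ay": 0,"az": 0,"gripper": 50},
  {"dx": 1.6,"dy": 0,"dz": 0,"ax": 0,"ay": 0,"az": 0,"gripper": 50},
  {"dx": 1.6,"dy": 0,"dz": 0,"ax": 0,"ay": 0,"az": 0,"gripper": 50},
  {"dx": 1.6,"dy": 0,"dz": 0,"ax": 0,"ay": 0,"az": 0,"gripper": 50},
])

```text
time: 16.33
position: [522.2, -17.4, 14.5]
tcp_rot: [0.995, -0.101, -0.006, -0.0]
ft_force: [-6.5, 2.6, 2.3]
gripper_width: 0.586
```

```bash
python3 r.py
```

```text
16.53 [522.26 -17.41  14.54] F [-7.28  2.17  2.36] M [ 0.227  0.927 -0.247]
normal 515.1038505878599 rot [ 0.995 -0.101 -0.006 -0.   ]
```

apply_moves([
  {"dx": -2,"dy": 0,"dz": 0,"ax": 0,"ay": 0,"az": 0,"gripper": 50},
  {"dx": -10,"dy": 0,"dz": 0,"ax": 0,"ay": 0,"az": 0,"gripper": 50},
  {"dx": -25,"dy": 0,"dz": 0,"ax": 0,"ay": 0,"az": 0,"gripper": 50},
  {"dx": -35,"dy": 0,"dz": -30,"ax": 0,"ay": 0,"az": 0,"gripper": 50},
  {"dx": -35,"dy": 0,"dz": -70,"ax": 0,"ay": 0,"az": 0,"gripper": 50},
])

```text
time: 16.95
position: [483.1, -9.4, 81.4]
tcp_rot: [0.995, -0.101, -0.011, -0.001]
ft_force: [0.7, 0.5, 0.5]
gripper_width: 0.584
```

apply_moves([
  {"dx": 0,"dy": 0,"dz": -40,"ax": 0,"ay": 0,"az": 0,"gripper": 50},
  {"dx": 0,"dy": 10,"dz": -80,"ax": 0,"ay": 0,"az": 0,"gripper": 50},
  {"dx": -10,"dy": 45,"dz": -110,"ax": 0,"ay": 0,"az": 0,"gripper": 50},
  {"dx": -20,"dy": 85,"dz": -120,"ax": 0,"ay": 0,"az": 0,"gripper": 50},
  {"dx": -30,"dy": 125,"dz": -120,"ax": 0,"ay": 0,"az": 0,"gripper": 50},
])

```text
time: 17.37
position: [435.3, -123.4, 206.6]
tcp_rot: [0.995, -0.099, -0.006, 0.001]
ft_force: [1.3, -0.0, -0.3]
gripper_width: 0.582
```

apply_moves([
  {"dx": 0,"dy": 300,"dz": 0,"ax": 0,"ay": 0,"az": 0,"gripper": 50},
  {"dx": 0,"dy": 300,"dz": 0,"ax": 0,"ay": 0,"az": 0,"gripper": 50},
  {"dx": 0,"dy": 300,"dz": 0,"ax": 0,"ay": 0,"az": 0,"gripper": 50},
  {"dx": 0,"dy": 300,"dz": 0,"ax": 0,"ay": 0,"az": 0,"gripper": 50},
  {"dx": 0,"dy": 300,"dz": 0,"ax": 0,"ay": 0,"az": 0,"gripper": 50},
])

```text
time: 17.78
position: [393.0, -328.5, 206.4]
tcp_rot: [0.995, -0.099, -0.005, 0.002]
ft_force: [0.7, -0.2, 0.1]
gripper_width: 0.591
```

apply_moves([
  {"dx": 0,"dy": 150,"dz": 0,"ax": 0,"ay": 0,"az": 0,"gripper": 50},
  {"dx": 0,"dy": 150,"dz": 0,"ax": 0,"ay": 0,"az": 0,"gripper": 50},
  {"dx": 0,"dy": 150,"dz": 0,"ax": 0,"ay": 0,"az": 0,"gripper": 50},
  {"dx": 0,"dy": 150,"dz": 0,"ax": 0,"ay": 0,"az": 0,"gripper": 50},
  {"dx": 0,"dy": 150,"dz": 0,"ax": 0,"ay": 0,"az": 0,"gripper": 50},
])

```text
time: 18.2
position: [361.2, -480.8, 207.1]
tcp_rot: [0.995, -0.102, -0.005, 0.003]
ft_force: [0.2, -0.6, -1.4]
gripper_width: 0.585
```

Run:
```python
from h import *
a=camera("top")[118:248,165:325];b=camera("scene")[145:275,180:340]
im=np.vstack([cv2.resize(x,None,fx=3.0,fy=3.0,interpolation=2)[:300] for x in(a,b)]) if 0 else np.hstack([cv2.resize(x[:, :],None,fx=2.5,fy=4.4,interpolation=2) if 0 else cv2.resize(x,(400,325),interpolation=2) for x in(a,b)])
save("pics/f.png",im,1)
```

```text
(no output)
```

View pics/f.png

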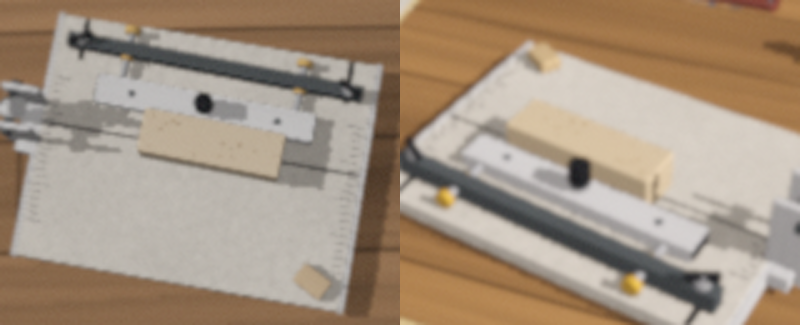

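The final view shows the fence on both screw tips and the log against it, looking parallel. I'll check the angle and gap numerically with edge fits.

Run:
```python
from h import *
a=np.mean([camera("top").astype(float) for _ in range(6)],0)
hsv=cv2.cvtColor(a.astype(np.uint8),cv2.COLOR_RGB2HSV)
t=[t for t in trace("soap_log","top") if abs(t["xy"][0]-250)<25][0]; print(t["xy"],t["conf"])
# log front edge: sub-pixel steepest change in saturation down each column; rear edge likewise
S=cv2.GaussianBlur(a[:,:,2]/(a[:,:,0]+1),(0,0),.8); G=a.mean(2)
def edge(I,cols,r0,slope,c0,half=5):
    out=[]
    for c in cols:
        r=r0+slope*(c-c0); rr=np.arange(int(r)-half,int(r)+half+1); d=np.abs(np.gradient(I[rr,c])); d[d<d.max()*.4]=0
        out.append([c,(rr*d).sum()/d.sum()])
    return np.array(out)
def fit(n,E,z):
    P=onz("top",E,z)[:,:2]; k=np.polyfit(P[:,1],P[:,0],1)
    for _ in range(2):
        r=P[:,0]-np.polyval(k,P[:,1]); P=P[abs(r)<2*r.std()+.3]; k=np.polyfit(P[:,1],P[:,0],1)
    print(n,"yaw",round(np.degrees(np.arctan(-k[0])),2),"x at y=-20",round(np.polyval(k,-20),1),"res",round((P[:,0]-np.polyval(k,P[:,1])).std(),2),len(P)); return k
q=lambda x,y:(165+x/2.5,118+y/2.5)
c,r=q(138,155); cols=range(int(c)+5,int(c)+52); fit("log front",edge(S,cols,r,.164,c),80)
c,r=q(148,110); fit("log rear",edge(S,range(int(c)+4,int(c)+52),r,.18,c,4),80)
c,r=q(97,75); fit("fence rear",edge(G,range(int(c)+4,int(c)+84),r,.166,c,4),50)
for l,z in(("straightedge",50),):
    u=trace(l,"top")[0]; m=u["pixels"]; cc=[x for x in range(210,290) if m[:,x].sum()>5]
    fit("mask rear",np.array([[x,np.where(m[:,x])[0].min()-.5] for x in cc],float),z)
for k in range(1,5):pass
m=t["pixels"]; cc=[x for x in range(226,274)]
fit("logmask front",np.array([[x,np.where(m[:,x])[0].max()+.5] for x in cc if m[:,x].any()],float),80)
fit("logmask rear",np.array([[x,np.where(m[:,x])[0].min()-.5] for x in cc if m[:,x].any()],float),80)
```

```text
[251.4, 175.8] 0.6
log front yaw -11.88 x at y=-20 529.6 res 0.48 47
log rear yaw -11.89 x at y=-20 595.7 res 0.4 46
fence rear yaw -12.13 x at y=-20 635.7 res 2.96 76
mask rear yaw -11.87 x at y=-20 637.8 res 1.1 80
logmask front yaw -12.45 x at y=-20 527.6 res 1.16 48
logmask rear yaw -11.27 x at y=-20 597.7 res 1.54 47
```

```bash
python3 -c "
from rig import env;print(env.hand_in())"
```

```text
the job is handed in; nothing more can be done
None
```

The job is done and handed in at about 19 s of the allowed 54 s; no verdict is reported.

**What I did:** I pushed the straightedge back with the part-closed fingers until it stopped against both screws at about 7 N total. I held it there for about 0.8 s with the log still well clear. Then I slid the cream log back until it stopped flush, pressing with about 7.5 N, and moved the arm away.

**Last checks:**
- **Angle:** from edge fits in the top picture, the log is at −11.9° and the straightedge between −11.9° and −12.1°, so they are parallel within about 0.005 rad.
- **Gap:** the log's rear edge measures about 40 mm ahead of the straightedge's rear face, matching the bar's width, so there is no visible gap.
- **Screws:** the last view shows the straightedge at both screw tips.
- **Round soaps:** I did not measure them at the end; the arm only passed over their board, about 200 mm up.

**What failed or disagreed:**
- My first push missed. The open fingertips ride higher than I had assumed and passed above the bar without touching anything.
- The log stopped about 2 mm short of the travel I had computed. It held firm under more force and looked flush, so I took it as contact.
- The edge fit gave the log a width of about 65 mm instead of 60 mm, which I put down to edge blur.
- The network mask for the log alone gave −11.3° and −12.5° for its two edges, with larger scatter than the edge fits.

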